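# Bring the yellow-wheel train throttle back to its off position

### The arm

A 6-joint arm with a two-finger parallel gripper is mounted at the origin on a cart in front of the work surface, level with it; the furniture and walls round the work are solid. World frame = base frame: x ahead of the robot, y to its left, z up, the work surface at z = 0. Lengths are in mm, angles in rad, forces in N, time in s.
With the tool pointing down it reaches from about 350 to 875 mm from the base axis. Payload 4.2 kg.
Tool frame: the origin (TCP) lies midway between the tips of the shut fingers; the grasp point (between the pads) lies 19 mm behind it; z points along the fingers, y is the line along which they close (so a half turn about z gives the same grasp; the last joint's range is limited). The gripper opens to 85 mm and grips with 20 to 120 N. Pads are 22 mm wide; open, the fingers measure 114 mm over their backs; the gripper's body (76 mm by 85 mm) begins 54 mm behind the grasp point. The pads swing forward as they close: fully open they stand 13 mm farther back than shut.
Start: joints at [-1.064, 0.385, 0.008, 0, -1.194, -0.259], TCP at [153.312, -605.883, 231.312] pointing down, gripper open.
Joint ranges: [-3.14, 3.14], [-1.21, 2.06], [-1.07, 1.41], [-3.16, 2.05], [-2.99, -0.16], [-3.1, 3.1]. Speed limits (rad/s): [2.79, 2.79, 3.14, 3.14, 3.14, 3.14].

### API

Orientations are given as a unit quaternion [x, y, z, w].
In Python, from bench import arm gives the robot as it stands.
- The arm moves only by the tool send_rows, never from a script. Its argument "targets" is a list of rows, each an object of numbers: "gripper": the gripper command: -1 is fully open, 1 is shut, values between are in proportion; "x", "y", "z": the shift along the tool's x, y, z in cm; "ax", "ay", "az": the turn, a rotation vector about the tool's x, y, z in degrees. A call has 1 to 5 rows; each row shifts and turns the commanded pose from where the row before left it, along the tool's axes as they then stand; what a row does not reach is not made up. A row lasts 1/12 s, in which the tool goes at most 41.7 mm and 7.16 degrees, less where a joint would pass 70% of its speed; a pose out of reach is approached as far as the arm can. A call is refused whole if a number of a shift passes 4.17 or a number of a turn 7.16, either way. A call with a gripper value outside its range is refused whole. The fingers move at their own pace and stop on an object; the grip force is fixed at half the most. Time passes only in rows, so rows that do not move let the fingers close. It gives the time, the measured TCP pose, the force, the opening and the grip force at its end, in the units of the state.
- arm.read_state(): the state, without advancing time (a new reading comes with each control period).
- arm.get_image(name): name is "scene" or "top" or "wrist"; returns (picture, depth): 384x512x3 uint8, red, green, blue; 384x512 float32, mm along the optical axis (not along the pixel's ray), 0 where there is no reading.
- arm.camera_model(name): a dict with "fx", "fy", "cx", "cy" (pixels), "cam_to_world" (4x4, takes a point from camera to world coordinates). Camera axes: x right, y down, z forward; pixel columns grow to the right and rows downward; lengths in mm; the calibration is good to about 2 mm. A picture is of the moment at which its call begins: read the wrist's pose just before it. camera_model takes no time and is no camera call; for the wrist camera it gives the pose at the moment of the call.
- arm.job_done(): hands the job in; it is judged then, once.
Trained networks look in the newest picture that a camera, given by its name, has taken for a name from the list of things; names that differ only in an ending like _2 or _b are one class to them, and where a whole thing is asked for, a point or a joint stands for the part that bears it (a point fixed in the world has none). Each returns a list of dicts, best first, with "score" (0 to 1); they miss things now and then, are a little off and sometimes report something else, mostly with a low value. They report only what shows in the picture. A call takes as long as a camera call.
- arm.boxes_of(camera, thing): "rect" ([left, top, width, height] in pixels, round what is visible of it).
The state is a dict: "clock": time; "joints": joint angles; "joint_vel": joint speeds; "joint_efforts": joint torques, N m; "position": TCP position; "ee_rot": TCP orientation; "contact_force": force on the tool from outside, world axes, zero at the start; "wrist_torque": the same for the moment, N m; "gripper_width": finger opening in mm; "grasp_force": force on a finger pad.
Only numpy, scipy, OpenCV 4.12 (cv2) and the standard library are available. Lean on these libraries where they do the work, as an engineer would, in place of code of your own. Each camera call takes 0.05 s, during which the arm holds its last target. There are 200 camera calls.

### The job

A train has been left running: switch it off on the throttle box with the yellow thumbwheel. With one fingertip (or the closed gripper) resting on top of the wheel, roll it until the red line across the wheel stands at the top, level with the two red bars on the housing beside it, then let go. Leave the blue wheel of the other throttle box as it is.

Things in the scene. Friction and masses are not known exactly. Their poses are not given: they have to be found in the camera images.
- yellow_throttle: black throttle box 84x70x28 mm, fixed to the bench; origin: centre of underside; x points away from the robot (within 0.5 rad of world x), z up. On it a grey housing 74x47, top at z 52 mm, with an upright YELLOW thumbwheel in a slot: radius 30, 24 wide, axle along y at z 32, so its top is right above the origin at z 62 mm. Red bars on the housing on both sides of the wheel mark x = 0
- yellow_wheel (a joint): yellow wheel's angle, rad: 0 = red line across the wheel at the top, between the red bars (off); negative = line nearer the robot (starts at -0.78 to -0.6). Moving the wheel's top 10 mm along the box's +x adds 0.33. End stops at -1 and 1. No spring: stays where left. Turns easily (1 N at the rim); a fingertip pressed down with 3 to 6 N drives it without slipping
- blue_mark (a point): middle of the red line on the BLUE thumbwheel of a second throttle box, otherwise like the first (a point on the wheel's rim, 30 mm from its axle). Leave that wheel as it is

How it is judged:
By the outcome, as a careful person would: the job done as asked, in the order asked, and still so for the second after the job is handed in, with the robot touching nothing.
It also fails if it takes over 32 s, if anything falls off the work surface, if the arm or the gripper's body presses on something with over 40 N, if the wrist force passes 120 N, or if a joint passes its speed limit or range.

## Working session

There is one attempt and no reset: what is moved stays moved. The work goes in short steps, Python scripts to look and compute and a tool call to move; the robot and the scene stay as the last step left them, time stands still between calls to the robot, and variables do not carry over. Pictures are saved under pics/ and viewed, at most 10 in all, crops included, and the job is handed in when it is done.

Besides the shell and the picture viewer there is one more tool, called after "Request:" as name(argument=value, ...) on one line, values as JSON. send_rows: Moves the arm, as the interface text tells. Its arguments: {"type":"object","properties":{"targets":{"type":"array"}},"required":["targets"]}

```bash
mkdir -p pics; cat > h.py <<'E'
from bench import arm
import numpy as np, cv2
def cloud(n):
    p,d=arm.get_image(n); m=arm.camera_model(n)
    v,u=np.mgrid[0:384,0:512]
    c=np.stack([(u-m['cx'])/m['fx']*d,(v-m['cy'])/m['fy']*d,d,np.ones_like(d)],-1)
    return p,d,(c@np.array(m['cam_to_world']).T)[...,:3]
E
python3 - <<'E'
from h import *
ims=[]
for n in ['top','scene']:
    p,d,w=cloud(n); cv2.imwrite(f'pics/{n}0.png',p[...,::-1])
    np.savez(f'{n}.npz',p=p,w=w,d=d)
    for t in ['yellow_throttle','yellow_wheel','blue_mark']:
        print(n,t,[(b['rect'],round(b['score'],2)) for b in arm.boxes_of(n,t)[:3]])
    hsv=cv2.cvtColor(p,cv2.COLOR_RGB2HSV)
    for nm,mk in dict(yellow=(hsv[...,0]>20)&(hsv[...,0]<35)&(hsv[...,1]>150),red=((hsv[...,0]<6)|(hsv[...,0]>174))&(hsv[...,1]>150)&(hsv[...,2]>80)).items():
        k,l,s,c=cv2.connectedComponentsWithStats(mk.astype('uint8'))
        for i in range(1,k):
            if s[i,4]>5: 
                q=w[(l==i)&(d>0)]; print(n,nm,s[i],np.median(q,0).round(1) if len(q) else '')
s=arm.read_state();print(s['position'],s['ee_rot'],s['contact_force'],s['clock'])
a=cv2.imread('pics/top0.png');b=cv2.imread('pics/scene0.png')
cv2.imwrite('pics/both.png',cv2.resize(np.hstack([a,b]),(800,300)))
E
```

```text
top yellow_throttle [([133.4, 181.7, 31.1, 32.9], 0.82), ([331.8, 183.0, 8.7, 17.7], 0.56)]
top yellow_wheel [([141.2, 186.6, 12.7, 22.9], 0.75)]
top blue_mark [([331.9, 182.5, 8.8, 18.2], 0.66)]
top yellow [144 186  10  14  97] [426.5 301.8  58.7]
top yellow [ 79 196   2   3   6] [421.4 515.4  28.1]
top yellow [216 198  21  14 184] [393.2  71.5  32.4]
top yellow [143 201   6   4  14] [400.2 311.7  50.3]
top red [ 84 153   6   4  19] [538.8 480.1  92.6]
top red [ 49 161  12  17  36] [515.7 599.4  10. ]
top red [ 17 163   6   5  23] [521.8 696.1  34.4]
top red [ 60 163   9  20  41] [500.7 572.1  10. ]
top red [ 12 192  29   7 113] [432.2 682.3  16.2]
top red [ 63 194  11  10  77] [415.8 543.5  31.5]
top red [249 197   6   5  24] [407.7  -7.8  31.9]
scene yellow_throttle [([151.2, 227.7, 30.0, 36.0], 0.87)]
scene yellow_wheel [([157.5, 232.8, 13.9, 15.8], 0.63)]
scene blue_mark [([319.7, 149.5, 10.6, 5.4], 0.54)]
scene yellow [115  45  13   9  56] [1585.6  -79.7   32.1]
scene yellow [112  69   4   3   8] [1344.1   47.7   59.9]
scene yellow [235 204  19  21 198] [386.3  83.8  32.9]
scene yellow [160 231  10  10  85] [417.6 306.4  61.2]
scene yellow [162 242   9   5  30] [398.2 312.6  50.4]
scene red [297   0  22  24 395] [ 1863.  -1514.   -190.3]
scene red [297  31  17  11 120] [ 1875.5 -1500.9  -382. ]
scene red [239 139  21  16  90] [577.2 -77.6  72.6]
scene red [262 194   6   4  19] [404.9  -4.8  32.3]
scene red [ 72 229   8   8  38] [533.9 485.3  87.6]
scene red [ 53 268   4  21  62] [496.3 574.9  12.2]
scene red [ 36 270  10  25  79] [508.1 603.3  11.9]
scene red [ 67 286  14  12 111] [411.8 547.5  34.5]
scene red [ 86 294   3   4   8] [390.1 527.7  28.1]
scene red [  0 300   4   3   8] [506.5 693.9  14.7]
scene red [  0 311  36  26 256] [426.3 682.8  16.1]
[ 153.27191278 -605.82233203  231.1635053 ] [-1.23562405e-01  9.92336794e-01  1.35318428e-04 -2.57910029e-05] [-0.24300244  0.80578342 -0.25204878] 0.4
```

View pics/both.png

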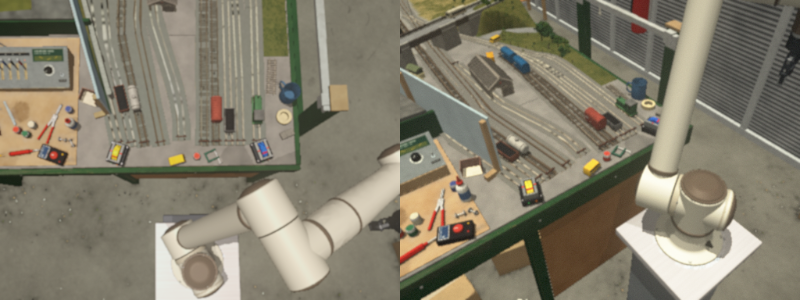

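Request:
send_rows(targets=[{"gripper": 1, "z": -1, "az": 7}, {"gripper": 1, "z": -1, "az": 7}, {"gripper": 1, "z": -1, "az": 7}, {"gripper": 1, "az": 7}, {"gripper": 1, "az": 7}])

```text
$.targets[0]: bad value
```

```bash
python3 - <<'E'
from h import *
print(arm.read_state()['position'])
for n in ['top','scene']:
    w=np.load(n+'.npz')['w']
    m=(abs(w[...,0]-420)<120)&(abs(w[...,1]-306)<140)&(w[...,2]>75)
    q=w[m]; print(n,len(q)); 
    if len(q): print(q.min(0),q.max(0),np.median(q,0))
    m=(w[...,0]>380)&(w[...,0]<520)&(w[...,1]>-450)&(w[...,1]<380)&(w[...,2]>100);q=w[m];print(len(q),q[q[:,2].argsort()[-3:]] if len(q) else '')
E
```

```text
[ 153.27191278 -605.82233203  231.1635053 ]
top 0
455 [[ 511.70191868 -424.34991756  359.37684875]
 [ 508.65557827 -448.38913475  360.29499438]
 [ 503.69239465 -430.54989182  360.87791005]]
scene 0
178 [[ 512.75955986 -422.26320787  356.07191966]
 [ 504.20469681 -421.52434665  356.13502267]
 [ 506.44856155 -415.37126559  356.97049877]]
```

Request:
send_rows(targets=[{"gripper": 1, "x": 0, "y": 0, "z": -1, "ax": 0, "ay": 0, "az": 7}, {"gripper": 1, "x": 0, "y": 0, "z": -1, "ax": 0, "ay": 0, "az": 7}, {"gripper": 1, "x": 0, "y": 0, "z": -1, "ax": 0, "ay": 0, "az": 7}, {"gripper": 1, "x": 0, "y": 0, "z": 0, "ax": 0, "ay": 0, "az": 7}, {"gripper": 1, "x": 0, "y": 0, "z": 0, "ax": 0, "ay": 0, "az": 7}])

```text
clock: 0.82
position: [153.4, -606.2, 262.3]
ee_rot: [0.184, 0.983, -0.001, 0.001]
contact_force: [-0.4, -0.2, 0.8]
gripper_width: 25.8
grasp_force: 0.0
```

Request:
send_rows(targets=[{"gripper": 1, "x": -0.5, "y": 3.8, "z": 0, "ax": 0, "ay": 0, "az": 0}, {"gripper": 1, "x": -0.5, "y": 3.8, "z": 0, "ax": 0, "ay": 0, "az": 0}, {"gripper": 1, "x": -0.5, "y": 3.8, "z": 0, "ax": 0, "ay": 0, "az": 0}, {"gripper": 1, "x": -0.5, "y": 3.8, "z": 0, "ax": 0, "ay": 0, "az": 0}, {"gripper": 1, "x": -0.5, "y": 3.8, "z": 0, "ax": 0, "ay": 0, "az": 0}])

```text
clock: 1.23
position: [244.5, -435.6, 261.3]
ee_rot: [0.181, 0.984, -0.0, 0.0]
contact_force: [0.6, 0.3, 0.2]
gripper_width: 0.1
grasp_force: 0.0
```

Request:
send_rows(targets=[{"gripper": 1, "x": -0.5, "y": 3.8, "z": 0, "ax": 0, "ay": 0, "az": 0}, {"gripper": 1, "x": -0.5, "y": 3.8, "z": 0, "ax": 0, "ay": 0, "az": 0}, {"gripper": 1, "x": -0.5, "y": 3.8, "z": 0, "ax": 0, "ay": 0, "az": 0}, {"gripper": 1, "x": -0.5, "y": 3.8, "z": 0, "ax": 0, "ay": 0, "az": 0}, {"gripper": 1, "x": -0.5, "y": 3.8, "z": 0, "ax": 0, "ay": 0, "az": 0}])

```text
clock: 1.65
position: [335.4, -266.7, 261.7]
ee_rot: [0.181, 0.984, -0.0, 0.001]
contact_force: [0.8, 0.2, -0.2]
gripper_width: -0.0
grasp_force: 0.0
```

Request:
send_rows(targets=[{"gripper": 1, "x": -0.5, "y": 3.8, "z": 0, "ax": 0, "ay": 0, "az": 0}, {"gripper": 1, "x": -0.5, "y": 3.8, "z": 0, "ax": 0, "ay": 0, "az": 0}, {"gripper": 1, "x": -0.5, "y": 3.8, "z": 0, "ax": 0, "ay": 0, "az": 0}, {"gripper": 1, "x": -0.5, "y": 3.8, "z": 0, "ax": 0, "ay": 0, "az": 0}, {"gripper": 1, "x": -0.5, "y": 3.8, "z": 0, "ax": 0, "ay": 0, "az": 0}])

```text
clock: 2.07
position: [426.3, -97.7, 261.8]
ee_rot: [0.18, 0.984, 0.0, 0.001]
contact_force: [1.4, -0.8, 0.4]
gripper_width: -0.5
grasp_force: 0.0
```

Request:
send_rows(targets=[{"gripper": 1, "x": 1.55, "y": 3.6, "z": 0.5, "ax": 0, "ay": 0, "az": 0}, {"gripper": 1, "x": 1.55, "y": 3.6, "z": 0.5, "ax": 0, "ay": 0, "az": 0}, {"gripper": 1, "x": 1.55, "y": 3.6, "z": 0.5, "ax": 0, "ay": 0, "az": 0}, {"gripper": 1, "x": 1.55, "y": 3.6, "z": 0.5, "ax": 0, "ay": 0, "az": 0}, {"gripper": 1, "x": 1.55, "y": 3.6, "z": 0.5, "ax": 0, "ay": 0, "az": 0}])

```text
clock: 2.48
position: [416.8, 98.0, 236.5]
ee_rot: [0.18, 0.984, 0.0, 0.0]
contact_force: [0.1, -0.0, -0.5]
gripper_width: 0.2
grasp_force: 0.0
```

Request:
send_rows(targets=[{"gripper": 1, "x": 1.55, "y": 3.6, "z": 1, "ax": 0, "ay": 0, "az": 0}, {"gripper": 1, "x": 1.55, "y": 3.6, "z": 1, "ax": 0, "ay": 0, "az": 0}, {"gripper": 1, "x": 1.55, "y": 3.6, "z": 1, "ax": 0, "ay": 0, "az": 0}, {"gripper": 1, "x": 1.55, "y": 3.6, "z": 1, "ax": 0, "ay": 0, "az": 0}, {"gripper": 1, "x": 1.55, "y": 3.6, "z": 1, "ax": 0, "ay": 0, "az": 0}])

```text
clock: 2.9
position: [408.3, 293.9, 186.2]
ee_rot: [0.18, 0.984, 0.0, 0.0]
contact_force: [0.7, -0.6, -0.1]
gripper_width: -0.3
grasp_force: 0.0
```

Request:
send_rows(targets=[{"gripper": 1, "x": 0, "y": 0, "z": 0, "ax": 0, "ay": 0, "az": 0}])

```text
clock: 2.98
position: [408.5, 297.0, 184.4]
ee_rot: [0.178, 0.984, -0.0, -0.0]
contact_force: [0.1, 0.2, -0.8]
gripper_width: -0.0
grasp_force: 0.0
```

```bash
cat >> h.py <<'E'
def look(tag):
    s=arm.read_state(); p,d,w=cloud('wrist')
    print(s['clock'],np.round(s['position'],1),np.round(s['ee_rot'],4),np.round(s['contact_force'],1))
    np.savez(f'{tag}.npz',p=p,w=w,d=d); cv2.imwrite(f'pics/{tag}.png',p[...,::-1])
    hsv=cv2.cvtColor(p,cv2.COLOR_RGB2HSV)
    for nm,mk in dict(yellow=(hsv[...,0]>20)&(hsv[...,0]<35)&(hsv[...,1]>150),red=((hsv[...,0]<6)|(hsv[...,0]>174))&(hsv[...,1]>150)&(hsv[...,2]>80)).items():
        k,l,st,c=cv2.connectedComponentsWithStats(mk.astype('uint8'))
        for i in range(1,k):
            if st[i,4]>25:
                q=w[(l==i)&(d>0)]; print(nm,st[i],np.median(q,0).round(1) if len(q) else '')
E
python3 -c "
from h import *
look('w1')
print(arm.boxes_of('wrist','yellow_throttle')[:2],arm.boxes_of('wrist','yellow_wheel')[:2])"
```

```text
2.9833 [408.5 297.  184.4] [ 1.781e-01  9.840e-01 -3.000e-04 -2.000e-04] [ 0.1  0.2 -0.8]
yellow [253 154  28  12 210] [396.1 308.5  47.7]
yellow [254 174  20  41 243] [411.1 301.   59.3]
yellow [279 193   3  21  26] [436.  308.4  57. ]
yellow [ 42 210  20  22  50] [383.3  99.1  32.8]
red [499  57   8   8  53] [390.3 524.6  27.2]
red [256 168  25   5 109] [403.1 308.3  57. ]
[{'rect': [227.9, 133.6, 79.6, 94.3], 'score': 0.89}] [{'rect': [251.4, 153.5, 34.1, 64.7], 'score': 0.93}]
```

View pics/w1.png

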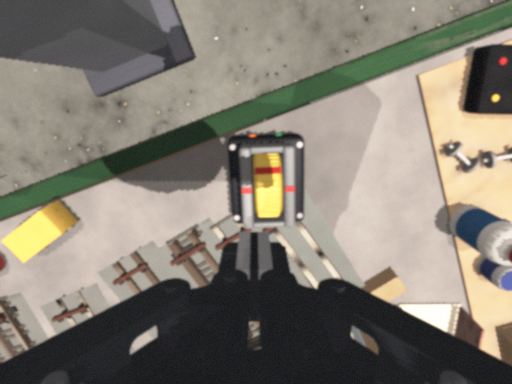

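```bash
cat > an.py <<'E'
import sys,numpy as np,cv2
f=np.load(sys.argv[1]+'.npz');p,w,d=f['p'],f['w'],f['d']
c=np.array([417,307])
pp=p.astype(int);near=np.linalg.norm(w[...,:2]-c,axis=-1)<45
red=(pp[...,0]>120)&(pp[...,0]>1.8*pp[...,1])&(pp[...,0]>1.8*pp[...,2])&near&(w[...,2]>48)
k,l,s,_=cv2.connectedComponentsWithStats(red.astype('uint8'))
for i in range(1,k):
    if s[i,4]>5: print('red',s[i],w[l==i].mean(0).round(1),w[l==i].std(0).round(1))
h=near&(w[...,2]>49)&(w[...,2]<54)&(pp.max(-1)-pp.min(-1)<40)
print('housing',h.sum(),cv2.minAreaRect(w[h][:,:2].astype('f4')))
h=near&(w[...,2]>15)
print('all',cv2.minAreaRect(w[h][:,:2].astype('f4')))
y=near&(w[...,2]>53)&(pp[...,0]-pp[...,2]>50)
q=w[y];print('wheel',cv2.minAreaRect(q[:,:2].astype('f4')),np.percentile(q[:,2],[50,90,99]))
E
python3 an.py w1
```

```text
red [255 167  27   7 148] [403.1 308.3  56.9] [2.3 6.2 1.1]
red [284 186  11   6  52] [425.8 319.8  52.6] [1.4 2.5 1. ]
red [242 188  11   5  51] [414.4 285.3  52.6] [1.5 2.5 1.1]
housing 1962 ((420.1488952636719, 302.888427734375), (46.711978912353516, 73.46924591064453), 71.45262145996094)
all ((417.12744140625, 305.1934509277344), (86.63964080810547, 81.55976867675781), 67.92386627197266)
wheel ((414.21240234375, 312.3519287109375), (41.55027389526367, 65.07820892333984), 29.58837890625) [ 59.26636911  62.03551303 147.52122956]
```

Request:
send_rows(targets=[{"gripper": 1, "x": 0, "y": 0, "z": 2.5, "ax": 0, "ay": 0, "az": -2.1}, {"gripper": 1, "x": 0.08, "y": 0.9, "z": 3, "ax": 0, "ay": 0, "az": 0}, {"gripper": 1, "x": 0, "y": 0, "z": 3, "ax": 0, "ay": 0, "az": 0}, {"gripper": 1, "x": 0, "y": 0, "z": 2.5, "ax": 0, "ay": 0, "az": 0}, {"gripper": 1, "x": 0, "y": 0, "z": 0, "ax": 0, "ay": 0, "az": 0}])

```text
clock: 3.55
position: [408.9, 296.7, 72.6]
ee_rot: [0.164, 0.986, -0.004, -0.003]
contact_force: [-1.1, -0.6, -0.3]
gripper_width: 0.1
grasp_force: 0.0
```

Request:
send_rows(targets=[{"gripper": 1, "x": 0, "y": 0, "z": 0, "ax": 0, "ay": 0, "az": 0}])

```text
clock: 3.63
position: [411.1, 299.2, 76.4]
ee_rot: [0.163, 0.987, -0.001, -0.0]
contact_force: [0.4, 0.2, 0.5]
gripper_width: -0.0
grasp_force: 0.0
```

Request:
send_rows(targets=[{"gripper": 1, "x": 0.25, "y": 0.6, "z": 0.8, "ax": 0, "ay": 0, "az": 0}, {"gripper": 1, "x": 0, "y": 0, "z": 0, "ax": 0, "ay": 0, "az": 0}, {"gripper": 1, "x": 0, "y": 0, "z": 0, "ax": 0, "ay": 0, "az": 0}])

```text
clock: 3.88
position: [411.1, 308.0, 69.6]
ee_rot: [0.162, 0.987, 0.001, 0.001]
contact_force: [-0.2, -0.7, 0.6]
gripper_width: 0.1
grasp_force: 0.0
```

Request:
send_rows(targets=[{"gripper": 1, "x": 0, "y": -0.2, "z": 0.6, "ax": 0, "ay": 0, "az": 0}, {"gripper": 1, "x": 0, "y": 0, "z": 0, "ax": 0, "ay": 0, "az": 0}, {"gripper": 1, "x": 0, "y": 0, "z": 0.1, "ax": 0, "ay": 0, "az": 0}])

```text
clock: 4.13
position: [409.6, 304.9, 61.6]
ee_rot: [0.162, 0.987, -0.0, -0.0]
contact_force: [-3.1, -2.0, 7.9]
gripper_width: 0.3
grasp_force: 4.2
```

Request:
send_rows(targets=[{"gripper": 1, "x": 0, "y": 0, "z": 0.1, "ax": 0, "ay": 0, "az": 0}, {"gripper": 1, "x": 0, "y": 0, "z": 0, "ax": 0, "ay": 0, "az": 0}])

```text
clock: 4.3
position: [409.8, 304.9, 61.6]
ee_rot: [0.162, 0.987, -0.0, 0.0]
contact_force: [-2.4, -3.1, 8.3]
gripper_width: -0.1
grasp_force: 4.5
```

Request:
send_rows(targets=[{"gripper": 1, "x": 0, "y": 0, "z": -0.05, "ax": 0, "ay": 0, "az": 0}, {"gripper": 1, "x": -0.3, "y": 0, "z": 0, "ax": 0, "ay": 0, "az": 0}, {"gripper": 1, "x": -0.3, "y": 0, "z": 0, "ax": 0, "ay": 0, "az": 0}, {"gripper": 1, "x": 0, "y": 0, "z": 0, "ax": 0, "ay": 0, "az": 0}])

```text
clock: 4.63
position: [416.0, 302.9, 61.9]
ee_rot: [0.162, 0.987, -0.0, 0.0]
contact_force: [0.3, -3.0, 6.9]
gripper_width: 0.2
grasp_force: 3.8
```

Request:
send_rows(targets=[{"gripper": 1, "x": -0.3, "y": 0, "z": 0, "ax": 0, "ay": 0, "az": 0}, {"gripper": 1, "x": -0.3, "y": 0, "z": 0, "ax": 0, "ay": 0, "az": 0}, {"gripper": 1, "x": -0.3, "y": 0, "z": 0, "ax": 0, "ay": 0, "az": 0}, {"gripper": 1, "x": -0.3, "y": 0, "z": 0, "ax": 0, "ay": 0, "az": 0}, {"gripper": 1, "x": 0, "y": 0, "z": 0, "ax": 0, "ay": 0, "az": 0}])

```text
clock: 5.05
position: [427.6, 299.1, 61.9]
ee_rot: [0.162, 0.987, -0.0, 0.0]
contact_force: [-0.0, -2.3, 7.2]
gripper_width: 0.4
grasp_force: 3.4
```

Request:
send_rows(targets=[{"gripper": 1, "x": 0, "y": 0, "z": 0, "ax": 0, "ay": 0, "az": 0}])

```text
clock: 5.13
position: [427.5, 299.1, 61.9]
ee_rot: [0.162, 0.987, -0.0, 0.0]
contact_force: [0.7, -3.2, 6.7]
gripper_width: -0.3
grasp_force: 3.3
```

Request:
send_rows(targets=[{"gripper": 1, "x": 0, "y": 0, "z": -0.8, "ax": 0, "ay": 0, "az": 0}, {"gripper": 1, "x": 0, "y": 0, "z": -3, "ax": 0, "ay": 0, "az": 0}, {"gripper": 1, "x": -1, "y": 0, "z": -3.5, "ax": 0, "ay": 0, "az": 0}, {"gripper": 1, "x": -1, "y": 0, "z": -1.5, "ax": 0, "ay": 0, "az": 0}, {"gripper": 1, "x": 0, "y": 0, "z": 0, "ax": 0, "ay": 0, "az": 0}])

```text
clock: 5.55
position: [449.1, 295.1, 153.8]
ee_rot: [0.162, 0.987, 0.004, 0.003]
contact_force: [0.9, -0.2, 0.5]
gripper_width: -0.2
grasp_force: 0.0
```

Request:
send_rows(targets=[{"gripper": 1, "x": 0, "y": 0, "z": 0, "ax": 0, "ay": 0, "az": 0}, {"gripper": 1, "x": 0, "y": 0, "z": 0, "ax": 0, "ay": 0, "az": 0}])

```text
clock: 5.72
position: [445.1, 292.5, 148.0]
ee_rot: [0.163, 0.987, -0.001, -0.001]
contact_force: [-0.0, -0.5, 0.0]
gripper_width: 0.1
grasp_force: 0.0
```

```bash
python3 -c "
from h import *
look('w2');p=cv2.imread('pics/w2.png');cv2.imwrite('pics/w2c.png',cv2.resize(p[110:260,170:370],(800,600)))"; python3 an.py w2
```

```text
5.7167 [445.1 292.5 148. ] [ 1.628e-01  9.867e-01 -6.000e-04 -7.000e-04] [-0.  -0.5  0. ]
yellow [244 114   5  39 109] [400.6 301.2  52.9]
yellow [272 114   6  35  70] [404.5 321.8  49.5]
yellow [245 164  32  26 596] [434.8 299.9  56.2]
yellow [  0 179  22  26 114] [385.9 102.6  30.1]
red [230 154  11   5  36] [414.4 287.2  52. ]
red [230 153  12   7  67] [414.6 288.2  51.8] [1.5 2.1 0.8]
red [280 153  13   6  73] [425.8 323.1  51.6] [1.5 2.4 1. ]
red [245 154  32   9 214] [419.2 305.3  64.8] [ 5.6  6.3 26.8]
housing 2410 ((420.1201171875, 305.4586486816406), (46.48638916015625, 72.77890014648438), 71.63200378417969)
all ((417.4029541015625, 305.3173522949219), (82.26172637939453, 82.85083770751953), 76.28652954101562)
wheel ((416.20782470703125, 305.2981262207031), (70.29719543457031, 38.894386291503906), 14.414729118347168) [ 58.80956714  61.75981571 289.58250644]
```

View pics/w2c.png

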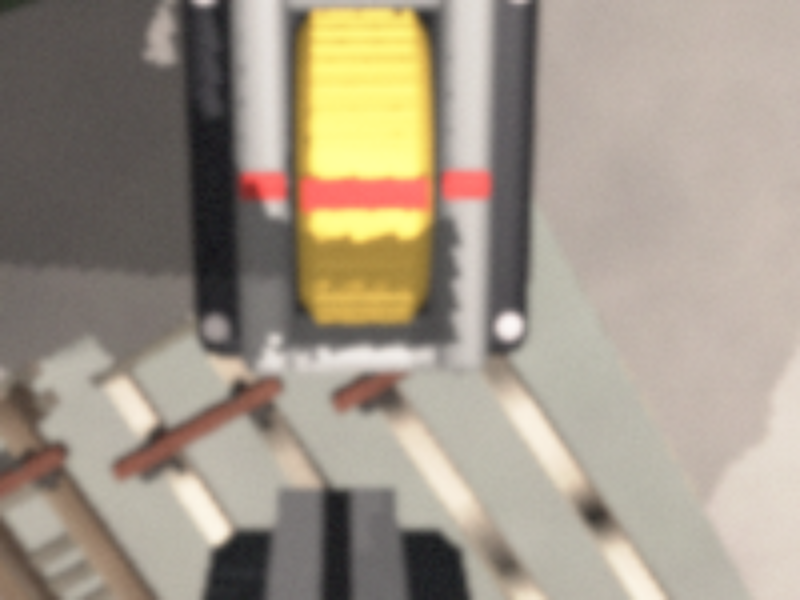

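```bash
cat > an2.py <<'E'
import sys,numpy as np,cv2
from bench import arm
f=np.load(sys.argv[1]+'.npz');p=f['p'].astype(int);m=arm.camera_model('wrist');T=np.array(m['cam_to_world'])
red=(p[...,0]>120)&(p[...,0]>1.8*p[...,1])&(p[...,0]>1.8*p[...,2])
k,l,s,c=cv2.connectedComponentsWithStats(red.astype('uint8'))
def ray(u,v,z):
    r=T[:3,:3]@[(u-m['cx'])/m['fx'],(v-m['cy'])/m['fy'],1];return T[:3,3]+r*(z-T[2,3])/r[2]
r=[c[i] for i in range(1,k) if s[i,4]>30 and 220<c[i][0]<300 and 140<c[i][1]<200]
r.sort(key=lambda a:a[0]);print(np.round(r,1))
a,b,e=ray(*r[0],52.5),ray(*r[1],62),ray(*r[2],52.5)
t=(e-a)[:2];t/=np.linalg.norm(t);ex=np.array([t[1],-t[0]])
print(a,b,e,'dx',(b-(a+e)/2)[:2]@ex)
E
python3 an2.py w2
```

```text
[[235.4 156.2]
 [260.1 158.1]
 [286.1 155.5]]
[414.46409702 288.28445953  52.5       ] [419.70469553 305.14055964  62.        ] [425.6413096  323.09380987  52.5       ] dx -0.16363273852721053
```

The picture shows the wheel's red line at (260, 158), between the bars at (235, 156) and (286, 156). With the wheel's height allowed for, the line is 0.2 mm from the bars, and the gripper is clear above.

```bash
python3 -c "
from bench import arm
print(arm.job_done())"
```

```text
the job is handed in; nothing more can be done
None
```

The yellow wheel is switched off: its red line stands level with the two red bars, about 0.2 mm off by my measurement; the gripper is clear, I never went near the blue wheel, and the job is handed in, with no verdict shown.

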